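# Hold the board flap at its balance point

## Robot

A 6-joint arm with a two-finger parallel gripper is mounted at the origin on a cart in front of the work surface, level with it; the furniture and walls round the work are solid. World frame = base frame: x ahead of the robot, y to its left, z up, the work surface at z = 0. Lengths are in m, angles in rad, forces in N, time in s.
With the tool pointing down it reaches from about 0.375 to 0.9 m from the base axis. Payload 3.1 kg.
Tool frame: the origin (TCP) lies between the finger pads; the fingertips stand 17 mm ahead of it and the grasp point (between the pads) lies 2 mm behind it (robot.nose_length is the distance from the TCP to the fingertips, in m); z points along the fingers, y is the line along which they close (so a half turn about z gives the same grasp; the last joint's range is limited). The gripper opens to 87 mm and grips with 3 to 60 N. Pads are 19 mm wide; open, the fingers measure 117 mm over their backs; the gripper's body (75 mm by 190 mm) begins 51 mm behind the grasp point.
Start: joints at [-0.178, 0.527, 1.433, -0, 1.181, -0.178], TCP at [0.625, 0, 0.24] pointing down, gripper open.
Joint ranges: [-3.08, 3.08], [-0.75, 2.2], [0.22, 2.44], [-1.43, 4.57], [0, 2.65], [-2.85, 2.85]. Speed limits (rad/s): [2.79, 2.79, 3.14, 3.14, 3.14, 3.14].

## Interface

Orientations are given as a unit quaternion [x, y, z, w].
In Python, from rig import robot, cams gives the robot as it stands.
- The arm moves only by the shell command python3 -m pendant 'ROWS' [FORCE]. ROWS is JSON, a list of rows, each an object with "jaw": the opening, from 0 (shut) to 1 (fully open); "linear": the shift along the tool's x, y, z in cm, a list of three; "twist": the turn about the tool's z in degrees. A call has 1 to 12 rows; each row shifts and turns the commanded pose from where the row before left it, along the tool's axes as they then stand; what a row does not reach is not made up. A row lasts 1/12 s, in which the tool goes at most 41.7 mm and 7.16 degrees, less where a joint would pass 70% of its speed; a pose out of reach is approached as far as the arm can. A call is refused whole if a number of a shift passes 4.17 or a number of a turn 7.16, either way. A call with a gripper value outside its range is refused whole. The fingers move at their own pace and stop on an object; FORCE is the grip in N (left out, the last holds). Time passes only in rows, so rows that do not move let the fingers close. It gives the time, the measured TCP pose, the force, the opening and the grip force at its end, in the units of the state.
- robot.get_obs(): the state, without advancing time (a new reading comes with each control period).
- cams.camera(name): name is "scene" or "side" or "wrist"; returns a dict with "color" (420x560x3 uint8, blue, green, red), "depth" (420x560 float32, m along the optical axis (not along the pixel's ray), 0 where there is no reading), "fov_y" (degrees; the focal length in pixels is half the picture's height over the tangent of half this angle, whatever the lens; pixels are square), "cx", "cy" (the principal point, pixels), "view" (4x4, takes a point from world to camera coordinates). Camera axes: x right, y down, z forward; pixel columns grow to the right and rows downward; lengths in m; the calibration is good to about 2 mm. A picture is of the moment at which its call begins.
- robot.hand_in(): hands the job in; it is judged then, once.
The state is a dict: "time": time; "q": joint angles; "joint_velocities": joint speeds; "joint_torque": joint torques, N m; "position": TCP position; "tool_rot": TCP orientation; "ft_force": force on the tool from outside, world axes, zero at the start; "moment": the same for the moment, N m; "grip_width": finger opening in m; "grip_force": force on a finger pad.
Only numpy, scipy, OpenCV 4.12 (cv2) and the standard library are available. Lean on these libraries where they do the work, as an engineer would, in place of code of your own. Each camera call takes 0.05 s, during which the arm holds its last target. There are 200 camera calls.

## Task

Draw the slide bolt of the board-inspection fixture fully back, then take the flap by its black bar and swing it up to its balance point, where the pointer on the balance weight stands straight above the hinge and the flap would fall neither way. Do not let the flap drop or go over to the far side, and leave the other things on the bench where they are. Finish holding: keep the bar gripped, the flap still at its balance point.

Things in the scene. Friction and masses are not known exactly. Their poses are not given: they have to be found in the camera images.
- fixture: Board-inspection fixture screwed to the bench: grey base plate (x -135 to +45, y -85 to +180 mm, 12 mm thick) with a hinged aluminium flap. Origin on the bench straight below the middle of the hinge axis. Axes at yaw 0: x horizontal from the flap's bar towards the hinge (away from the robot), y along the hinge towards the bolt (robot's left), z up.
- hinge (a point): Middle of the hinge axis, 55 mm above the bench; the axis runs along the fixture's y. Two cheeks 67 mm high stand at its ends (y = -77 and +77 mm).
- flap (a joint): Flap angle, rad: 0 lying flat towards the robot (start, at rest); grows as the bar swings up and back; pi/2 upright; stop at 2.1. The hinge turns freely without a stay, so the flap falls either way. Aluminium frame 144 mm wide, reaching 121 mm from the hinge, 10 mm thick, with a green circuit board in it; 0.44 kg in all, about 1 N at the bar to lift.
- bar (a point): Middle of the flap's black gripping bar: round, 12 mm thick, 128 mm long, parallel to the hinge, 170 mm from its axis, in the flap's mid-plane (55 mm above the bench when flat, only the bench below). Rods 8 mm thick, 58 mm either side of the middle, join it to the frame across a 43 mm free gap. Held by its middle from above, the bar can turn between the fingers.
- balance_weight (a joint): Setting of the steel balance weight (38 mm across, 22 mm high) on the stem that stands up from the flap 26 mm from the hinge axis, m: 0 lowest (centre 18 mm above the flap's mid-plane) to 0.045 highest. Stiff; it stays as set, differently each time, and shifts the balance point: about 1.27 rad of flap when lowest, 0.78 rad when highest.
- pointer (a point): Ball tip (7 mm) of the thin dark pointer that sticks out of the balance weight 38 mm towards the bar. With the flap flat it lies 64 mm in front of the hinge axis and 20 mm (weight lowest) to 65 mm (highest) above it; it swings with the flap. The flap balances when this tip is straight above the hinge axis: from flat, swing atan2(horizontal distance, height above the axis).
- bolt (a joint): Travel of the slide bolt that locks the flap down, m: 0 shut, 0.030 fully drawn (away from the flap, along the fixture's +y). It starts at 0 to 0.004; its steel nose then lies over the lug on the flap's side, which is clear above about 0.013. It stays where it is left; sliding takes about 2 N.
- knob (a point): Grip point of the bolt's upright black knob (round, 14 mm thick, top 10 mm above this point, bolt rod 27 mm below it): about 98 mm above the bench, 80 mm in front of the hinge axis and 125 mm plus the bolt's travel to its left. The bolt's guides, 76 mm high, stand 28 mm inward and 46 mm outward of the shut knob.
- tape_blue: roll of blue tape, 60 mm across, 24 mm high; bystander, stays where it is. Origin at the centre of its underside.
- tape_foil: roll of pale tape, 58 mm across, 15 mm high; bystander, stays where it is. Origin at the centre of its underside.
- cutters: red-handled side cutters, 50x132x12 mm; bystander, stays where it is. Origin at the centre of its underside.
- tweezers_steel: steel tweezers, 15x152x9 mm; bystander, stays where it is. Origin at the centre of its underside.
- esd_brush: black brush, 22x150x17 mm; bystander, stays where it is. Origin at the centre of its underside.

How it is judged:
On the way, in this order (a step that is already met when the one before it is completed fails the run):
1. the bolt is fully drawn while the flap still lies down (value of joint bolt above 0.024 m and value of joint flap below 0.1 rad), for 0.2 s.
2. the flap is held still at its balance point in the fingers (x of pointer in the frame of hinge between -0.008 and 0.008 m and z of pointer in the frame of hinge above 0.05 m and contact force between the fingers and flap above 0.5 N and velocity of joint flap between -0.08 and 0.08 rad/s and value of joint bolt above 0.024 m), for 0.3 s.
At the end, for the whole second after the job is handed in: The bolt is drawn at least 24 mm; the pointer tip is within 8 mm of the plane straight above the hinge axis (about 0.1 rad of the balance point) and above the hinge; the flap is still (under 0.08 rad/s) and the fingers hold it (contact over 0.5 N) through the last second (all of step 2); the arm keeps its last pose, push and grip.
It fails at once if the flap goes over to the far side (pointer more than 30 mm behind the hinge) (x of pointer in the frame of hinge above 0.03 m).
It fails at once if the flap is let drop (faster than 5 rad/s) (velocity of joint flap above 5 rad/s or velocity of joint flap below -5 rad/s).
It fails at once if a bystander is moved more than 30 mm (distance of any of tape_blue, tape_foil, cutters, tweezers_steel, esd_brush from where it was at the start of the episode above 0.03 m).
It also fails if it takes over 45 s, if anything falls off the work surface, if the arm or the gripper's body presses on something with over 40 N, if the wrist force passes 120 N, or if a joint passes its speed limit or range.

## Working session

There is one attempt and no reset: what is moved stays moved. The work goes in short steps, Python scripts to look and compute and a shell command to move; the robot and the scene stay as the last step left them, time stands still between calls to the robot, and variables do not carry over. Pictures are saved under pics/ and viewed, at most 10 in all, crops included, and the job is handed in when it is done.

```bash
mkdir -p pics
cat > h.py <<'E'
import numpy as np, cv2
from rig import robot, cams
def shot(n,save=None):
    c=cams.camera(n)
    if save: cv2.imwrite('pics/'+save,c['color'])
    return c
def f(c): return 210/np.tan(np.radians(c['fov_y'])/2)
def ray(c,u,v):
    V=np.array(c['view']);R=V[:3,:3];o=-R.T@V[:3,3]
    d=R.T@np.array([(u-c['cx'])/f(c),(v-c['cy'])/f(c),1]); return o,d
def onz(c,u,v,z):
    o,d=ray(c,u,v); return o+d*(z-o[2])/d[2]
def pt(c,u,v):
    o,d=ray(c,u,v); return o+d*c['depth'][int(v),int(u)]
def cloud(c):
    v,u=np.mgrid[0:420,0:560]; V=np.array(c['view']);R=V[:3,:3];o=-R.T@V[:3,3]
    D=c['depth']; P=np.stack([(u-c['cx'])/f(c)*D,(v-c['cy'])/f(c)*D,D],-1)
    return P@R+o
E
python3 - <<'E'
from h import *
a=shot('scene');b=shot('side')
np.savez('s0.npz',a=a['depth'],b=b['depth'])
cv2.imwrite('pics/scene0.png',a['color']);cv2.imwrite('pics/side0.png',b['color'])
for c in(a,b):print(c['fov_y'],c['cx'],c['cy'],np.round(ray(c,c['cx'],c['cy']),3))
o=robot.get_obs();print(o['position'],o['tool_rot'],o['time'],o['grip_width'])
E
```

```text
56.84460447761392 271.62475692565107 208.59173546822512 [[-0.199  0.504  0.923]
 [ 0.596 -0.423 -0.683]]
53.854671993139846 279.8455731610084 212.11295550991122 [[ 0.089 -0.913  0.698]
 [ 0.389  0.755 -0.527]]
[6.24382546e-01 1.47441266e-04 2.38675783e-01] [ 7.07104068e-01  7.07108830e-01 -5.53754594e-04 -7.95412051e-04] 0.1 0.08666057217284259
```

View pics/scene0.png

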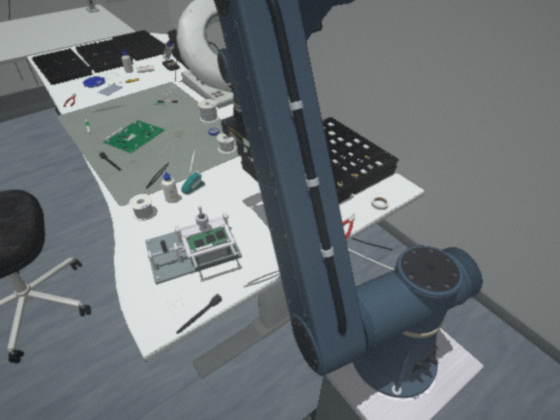

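View pics/side0.png

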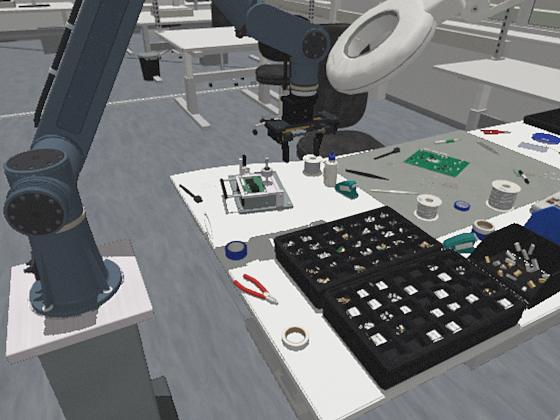

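The scene view shows the fixture at about (195,245), with the bar near (218,268), the bolt knob at (164,245) and the weight at (203,215). In the side view the fixture is at about (258,188). I'll enlarge both.

```bash
python3 - <<'E'
import cv2,numpy as np
a=cv2.imread('pics/scene0.png')[195:295,135:255];b=cv2.imread('pics/side0.png')[145:225,205:305]
A=cv2.resize(a,(480,400),interpolation=3)
B=cv2.resize(b,(500,400),interpolation=3)
cv2.imwrite('pics/crop0.png',np.hstack([A,B])[:, :]) if 0 else cv2.imwrite('pics/crop0.png',cv2.resize(np.hstack([A,B]),(800,326)))
E
python3 - <<'E'
from h import *
c=shot('wrist','wrist0.png');print(np.round(ray(c,c['cx'],c['cy']),3),c['fov_y'])
a=shot('scene');P=cloud(a)
for u,v in[(150,250),(158,275),(160,245),(215,240),(203,215),(164,240),(218,268)]:print(u,v,np.round(P[v,u],3))
E
```

```text
[[ 0.624  0.084  0.385]
 [-0.003 -0.305 -0.952]] 59.010813645841566
150 250 [0.665 0.354 0.013]
158 275 [0.564 0.372 0.009]
160 245 [0.667 0.32  0.012]
215 240 [0.549 0.185 0.052]
203 215 [0.608 0.185 0.111]
164 240 [0.681 0.3   0.01 ]
218 268 [ 0.49   0.215 -0.   ]
```

View pics/crop0.png

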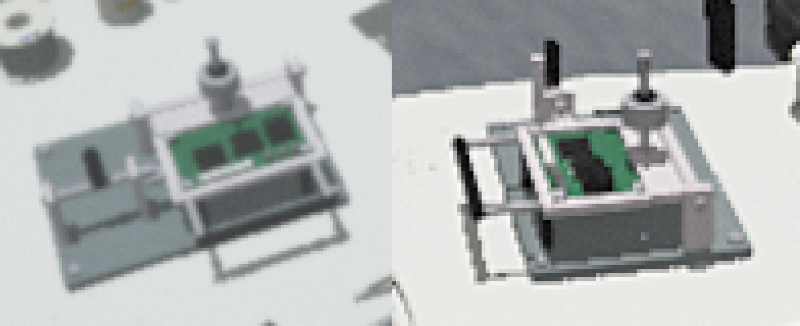

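View pics/wrist0.png

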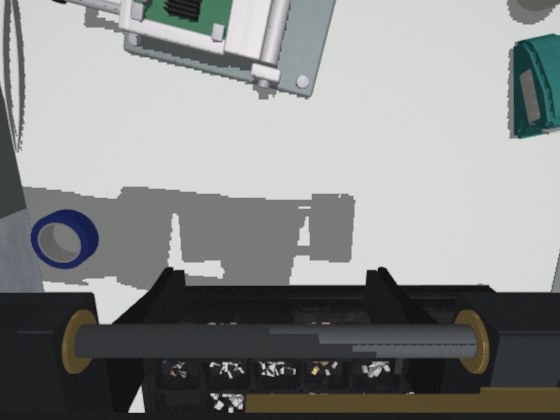

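The crops show the bolt knob to the left of the flap, the nose over the lug, and the weight on its stem. The wrist camera sees only the fixture's corner, at (300,90), so I'll move over the fixture.

```bash
python3 -m pendant '[{"jaw":1,"linear":[3.6,-0.6,-1.2],"twist":0},{"jaw":1,"linear":[3.6,-0.6,-1.2],"twist":0},{"jaw":1,"linear":[3.6,-0.6,-1.2],"twist":0},{"jaw":1,"linear":[3.6,-0.6,-1.2],"twist":0},{"jaw":1,"linear":[3.6,-0.6,-1.2],"twist":0},{"jaw":1,"linear":[3.6,-0.6,-1.2],"twist":0},{"jaw":1,"linear":[3.6,-0.6,-1.2],"twist":0},{"jaw":1,"linear":[0,0,0],"twist":0},{"jaw":1,"linear":[0,0,0],"twist":0},{"jaw":1,"linear":[0,0,0],"twist":0}]'
python3 - <<'E'
from h import *
c=shot('wrist','wrist1.png');np.savez('w1.npz',**c)
b=shot('side','side1.png');a=shot('scene','scene1.png')
E
```

```text
time: 1.03
position: [0.5826, 0.2518, 0.323]
tool_rot: [0.707, 0.707, -0.001, 0.0]
ft_force: [-0.5, 0.4, -0.8]
grip_width: 0.0873
grip_force: 0.0
```

View pics/wrist1.png

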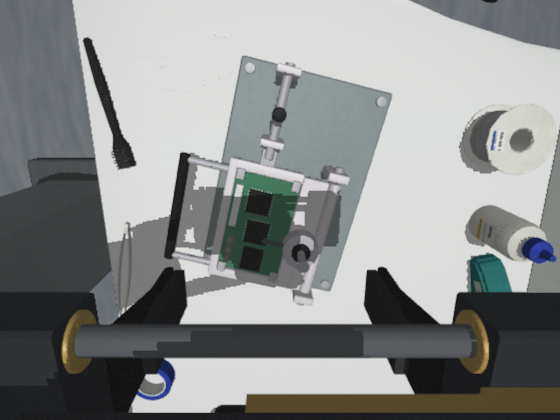

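The bar runs from (186,156) to (171,258). The knob top is at (279,115), the cheeks at (337,177) and (305,298), and the weight at (301,252) with its pointer to the left. Next I'll compute the fixture frame.

Run:
```python
from h import *
c=dict(np.load('w1.npz'));img=c['color'];P=cloud(c)
g=cv2.cvtColor(img,cv2.COLOR_BGR2GRAY)
# bar: dark pixels in ROI, near z .055
u0,v0=155,140
roi=(g<45)&(np.abs(P[...,2]-.058)<.012); roi[:,:155]=0;roi[:,205:]=0;roi[:140]=0;roi[270:]=0
n,L,S,C=cv2.connectedComponentsWithStats(roi.astype(np.uint8));k=1+S[1:,4].argmax();print(S[k],C[k])
q=P[L==k];print('bar mean',q.mean(0),'z99',np.percentile(q[:,2],95))
r=cv2.minAreaRect(np.argwhere(L==k)[:,::-1].astype(np.float32));bx=cv2.boxPoints(r)
s=bx[np.argsort(bx[:,1])];e1=s[:2].mean(0);e2=s[2:].mean(0)
E1=onz(c,*e1,.061);E2=onz(c,*e2,.061);print(e1,e2,E1,E2,np.linalg.norm(E1-E2))
d=(E1-E2)[:2];yaw=np.arctan2(-d[0],d[1]);print('yaw deg',np.degrees(yaw))
M=(E1+E2)[:2]/2;print('bar mid',M)
xa=np.array([np.cos(yaw),np.sin(yaw)]);ya=np.array([-xa[1],xa[0]])
O=M+.17*xa;print('O',O)
K=onz(c,279,115,.108);print('knob',K,(K[:2]-O)@xa,(K[:2]-O)@ya)
for uv in[(337,177),(305,298)]:
  p=onz(c,*uv,.067);print((p[:2]-O)@xa,(p[:2]-O)@ya)
# knob depth
m=(g<60)&(np.abs(P[...,2]-.1)<.015);m[:, :265]=0;m[:,292:]=0;m[:100]=0;m[130:]=0
q=P[m];print(m.sum(),q.mean(0),q.max(0),q.min(0))
# base plate check via mask: corners
p=[onz(c,*uv,.012) for uv in[(243,57),(391,95),(330,291)]]
print([np.round([(x[:2]-O)@xa,(x[:2]-O)@ya],3) for x in p])
# fixture-frame cloud of weight/pointer
X=(P[...,:2]-O)@xa;Y=(P[...,:2]-O)@ya;Z=P[...,2]
m=(np.abs(Y)<.05)&(X<.02)&(X>-.12)&(Z>.066)
for i in np.argwhere(m)[::25]:print(i[::-1],np.round([X[tuple(i)],Y[tuple(i)],Z[tuple(i)]],3),g[tuple(i)])
cv2.imwrite('pics/ptr.png',cv2.resize(img[190:310,200:360],(800,600),interpolation=3))
```

```text
[165 153  25 106 939] [176.73588924 204.58253461]
bar mean [0.46959037 0.22639398 0.060998  ] z99 0.06274020984680348
[185.23631 152.87616] [168.18434 258.0299 ] [0.48368856 0.28538254 0.061     ] [0.45436049 0.16151852 0.061     ] 0.12728876701837555
yaw deg -13.320963169134131
bar mid [0.46902452 0.22345053]
O [0.63445061 0.18428155]
knob [0.58510258 0.32626285 0.108     ] -0.08073361405012236 0.12679117593377687
-0.0032619370912243236 0.07735069854298685
0.0006901155593103865 -0.07427006204085908
152 [0.58488965 0.32676982 0.10814761] [0.59071761 0.33250405 0.11024979] [0.5785548  0.32077322 0.10580843]
[array([-0.134,  0.176]), array([0.042, 0.176]), array([ 0.043, -0.085])]
[295 230] [-0.036  0.015  0.092] 91
[291 232] [-0.04   0.012  0.092] 90
[295 233] [-0.036  0.015  0.101] 84
[297 234] [-0.035  0.016  0.105] 86
[297 235] [-0.035  0.016  0.108] 89
[295 236] [-0.037  0.014  0.109] 93
[293 237] [-0.038  0.013  0.108] 95
[288 238] [-0.042  0.009  0.103] 83
[313 238] [-0.017  0.015  0.104] 83
[301 239] [-0.03   0.013  0.11 ] 181
[288 240] [-0.043  0.008  0.108] 91
[313 240] [-0.0
[... 5231 characters left out ...]
0.048  0.386] 25
[129 400] [-0.111  0.034  0.37 ] 17
[117 401] [-0.113  0.041  0.378] 23
[104 402] [-0.114  0.047  0.386] 29
[129 402] [-0.111  0.033  0.37 ] 17
[116 403] [-0.113  0.041  0.379] 18
[103 404] [-0.115  0.045  0.384] 27
[128 404] [-0.111  0.033  0.371] 15
[117 405] [-0.113  0.039  0.378] 25
[104 406] [-0.114  0.046  0.386] 27
[129 406] [-0.111  0.032  0.37 ] 22
[117 407] [-0.112  0.04   0.379] 18
[102 408] [-0.115  0.044  0.385] 25
[128 408] [-0.111  0.033  0.372] 17
[115 409] [-0.113  0.039  0.379] 20
[100 410] [-0.114  0.045  0.387] 24
[125 410] [-0.111  0.033  0.374] 16
[112 411] [-0.113  0.04   0.381] 30
[ 97 412] [-0.114  0.047  0.389] 27
[122 412] [-0.111  0.035  0.376] 27
```

View pics/ptr.png

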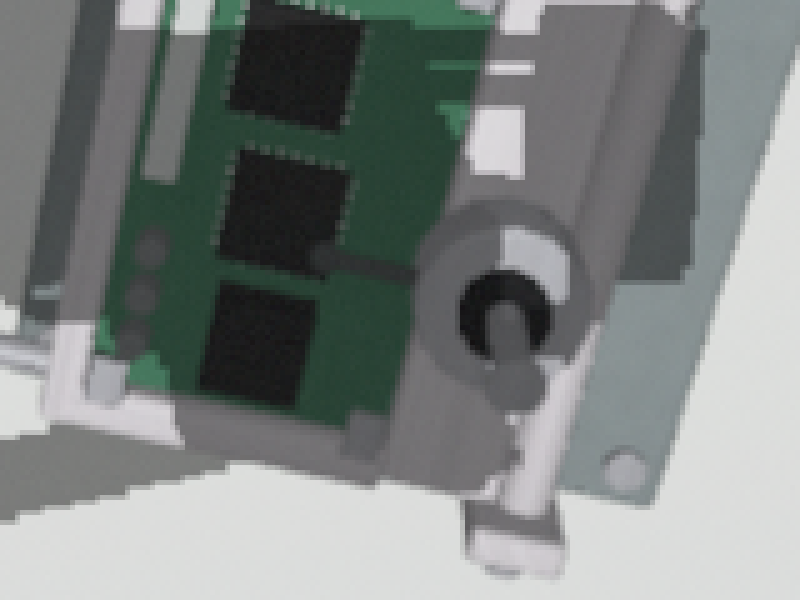

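The fixture yaw is -13.3° and the hinge is at (0.634, 0.184). The pointer tip at about (263,241) stands roughly 46 mm above the axis, so balance is near 0.94 rad. Next I'll go over the knob.

```bash
python3 -m pendant '[{"jaw":0.6,"linear":[0,0,0],"twist":6.65},{"jaw":0.6,"linear":[0,0,0],"twist":6.65},{"jaw":0.6,"linear":[2.44,-0.5,0],"twist":0},{"jaw":0.6,"linear":[2.44,-0.5,0],"twist":0},{"jaw":0.6,"linear":[2.44,-0.49,0],"twist":0},{"jaw":0.6,"linear":[0,0,3],"twist":0},{"jaw":0.6,"linear":[0,0,3.5],"twist":0},{"jaw":0.6,"linear":[0,0,3.5],"twist":0},{"jaw":0.6,"linear":[0,0,3.5],"twist":0},{"jaw":0.6,"linear":[0,0,2.5],"twist":0},{"jaw":0.6,"linear":[0,0,0],"twist":0},{"jaw":0.6,"linear":[0,0,0],"twist":0}]'
python3 - <<'E'
from h import *
c=shot('wrist','wrist2.png')
E
```

```text
time: 2.18
position: [0.5849, 0.3251, 0.1618]
tool_rot: [0.785, 0.62, -0.002, -0.001]
ft_force: [0.5, 0.2, 0.1]
grip_width: 0.0523
grip_force: 0.0
```

View pics/wrist2.png

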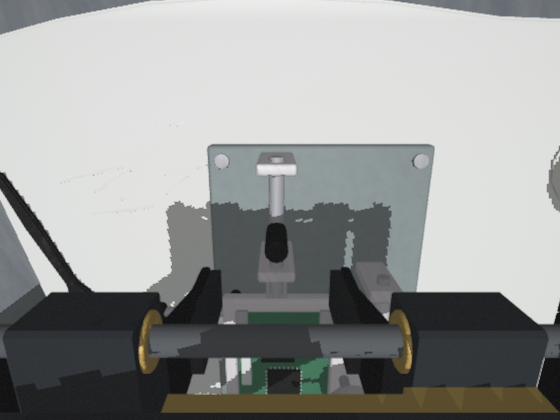

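The view is squared up with the plate, and the knob at (277,240) is centred between the fingers. I'll descend 6.1 cm and grip.

```bash
python3 -m pendant '[{"jaw":0.6,"linear":[0.1,0,2],"twist":0},{"jaw":0.6,"linear":[0,0,2],"twist":0},{"jaw":0.6,"linear":[0,0,1.5],"twist":0},{"jaw":0.6,"linear":[0,0,0.6],"twist":0},{"jaw":0.6,"linear":[0,0,0],"twist":0},{"jaw":0,"linear":[0,0,0],"twist":0},{"jaw":0,"linear":[0,0,0],"twist":0},{"jaw":0,"linear":[0,0,0],"twist":0},{"jaw":0,"linear":[0,0,0],"twist":0},{"jaw":0,"linear":[0,0,0],"twist":0},{"jaw":0,"linear":[0,0,0],"twist":0}]' 25
```

```text
time: 3.15
position: [0.5857, 0.3278, 0.103]
tool_rot: [0.784, 0.62, 0.0, 0.0]
ft_force: [0.5, 0.1, 0.3]
grip_width: 0.0203
grip_force: 0.0
```

```bash
python3 -m pendant '[{"jaw":0,"linear":[0,0,0],"twist":0},{"jaw":0,"linear":[0,0,0],"twist":0},{"jaw":0,"linear":[0,0,0],"twist":0},{"jaw":0,"linear":[0.4,0,0],"twist":0},{"jaw":0,"linear":[0.4,0,0],"twist":0},{"jaw":0,"linear":[0.4,0,0],"twist":0},{"jaw":0,"linear":[0.4,0,0],"twist":0},{"jaw":0,"linear":[0.4,0,0],"twist":0},{"jaw":0,"linear":[0.4,0,0],"twist":0},{"jaw":0,"linear":[0.4,0,0],"twist":0},{"jaw":0,"linear":[0,0,0],"twist":0},{"jaw":0,"linear":[0,0,0],"twist":0}]' 25
python3 - <<'E'
from h import *
o=robot.get_obs();p=np.array(o['position'][:2]);y=np.radians(-13.32)
print((p-[.6345,.1843])@[-np.sin(y),np.cos(y)],(p-[.6345,.1843])@[np.cos(y),np.sin(y)])
E
```

```text
time: 4.15
position: [0.592, 0.3539, 0.1027]
tool_rot: [0.784, 0.621, -0.001, 0.001]
ft_force: [-0.2, -6.4, 5.1]
grip_width: 0.0134
grip_force: 25.0
0.15526878215957501 -0.08045487603151466
```

```bash
python3 -m pendant '[{"jaw":0,"linear":[0.15,0,0],"twist":0},{"jaw":0,"linear":[0.15,0,0],"twist":0},{"jaw":0,"linear":[0,0,0],"twist":0}]' 25; python3 -m pendant '[{"jaw":0.6,"linear":[-0.4,0,0],"twist":0},{"jaw":0.6,"linear":[0,0,0],"twist":0},{"jaw":0.6,"linear":[0,0,0],"twist":0},{"jaw":0.6,"linear":[0,0,0],"twist":0},{"jaw":0.6,"linear":[0,0,0],"twist":0},{"jaw":0.6,"linear":[0,0,-2],"twist":0},{"jaw":0.6,"linear":[0,0,-4],"twist":0},{"jaw":0.6,"linear":[0,0,-4],"twist":0},{"jaw":0.6,"linear":[0,0,-4],"twist":0},{"jaw":0.6,"linear":[0,0,-4],"twist":0},{"jaw":0.6,"linear":[0,0,-3],"twist":0},{"jaw":0.5,"linear":[0,0,0],"twist":0}]'
```

```text
time: 4.4
position: [0.5921, 0.3542, 0.1027]
tool_rot: [0.784, 0.621, -0.004, 0.002]
ft_force: [-1.4, -11.1, 7.0]
grip_width: 0.0132
grip_force: 25.0
time: 5.4
position: [0.5951, 0.3562, 0.3218]
tool_rot: [0.784, 0.621, 0.008, 0.002]
ft_force: [1.1, -0.9, 1.4]
grip_width: 0.0498
grip_force: 0.0
```

Run:
```python
from h import *
c=shot('wrist','wrist3.png');P=cloud(c);g=cv2.cvtColor(c['color'],cv2.COLOR_BGR2GRAY)
y=np.radians(-13.32);O=np.array([.6345,.1843]);xa=np.array([np.cos(y),np.sin(y)]);ya=np.array([-xa[1],xa[0]])
X=(P[...,:2]-O)@xa;Y=(P[...,:2]-O)@ya;Z=P[...,2]
m=(g<60)&(abs(X+.08)<.02)&(Z>.102)&(Z<.115)&(Y>.1)&(Y<.18)
print('knob',m.sum(),X[m].mean(),Y[m].mean(),'travel',Y[m].mean()-.125)
o=robot.get_obs();p=np.array(o['position'][:2])
print('to bar: tool x,y',(O-.17*xa-p)@ya,(O-.17*xa-p)@xa,o['position'],o['time'])
```

```text
knob 143 -0.08074564967262401 0.1546127724409298 travel 0.029612772440929802
to bar: tool x,y -0.15713960604232088 -0.09085056711000065 [0.59368311 0.35544751 0.31791411] 5.45
```

The bolt is drawn 29.6 mm. Next, the bar.

```bash
python3 -m pendant '[{"jaw":0.5,"linear":[-3.14,-1.82,0],"twist":0},{"jaw":0.5,"linear":[-3.14,-1.82,0],"twist":0},{"jaw":0.5,"linear":[-3.14,-1.82,0],"twist":0},{"jaw":0.5,"linear":[-3.14,-1.82,0],"twist":0},{"jaw":0.5,"linear":[-3.14,-1.82,0],"twist":0},{"jaw":0.5,"linear":[0,0,3.5],"twist":0},{"jaw":0.5,"linear":[0,0,3.5],"twist":0},{"jaw":0.5,"linear":[0,0,3.5],"twist":0},{"jaw":0.5,"linear":[0,0,3.5],"twist":0},{"jaw":0.5,"linear":[0,0,3.5],"twist":0},{"jaw":0.5,"linear":[0,0,0],"twist":0},{"jaw":0.5,"linear":[0,0,0],"twist":0}]'
python3 - <<'E'
from h import *
c=shot('wrist','wrist4.png')
y=np.radians(-13.32);O=np.array([.6345,.1843]);xa=np.array([np.cos(y),np.sin(y)]);ya=np.array([-xa[1],xa[0]])
o=robot.get_obs();p=np.array(o['position'][:2])
print('to bar: tool x,y',(O-.17*xa-p)@ya,(O-.17*xa-p)@xa,o['position'],o['time'])
E
```

```text
time: 6.45
position: [0.4648, 0.2217, 0.1353]
tool_rot: [0.784, 0.62, -0.003, -0.002]
ft_force: [0.5, -0.5, 1.2]
grip_width: 0.0436
grip_force: 0.0
to bar: tool x,y 0.0017851067423291195 0.002053847800344258 [0.46666339 0.2222023  0.13721012] 6.5
```

View pics/wrist4.png

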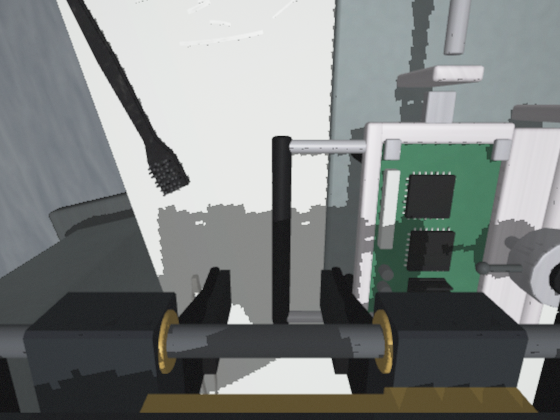

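The bar (u≈281) is centred between the fingers and the frame edge is clear of the right finger. I'll descend and grip.

```bash
python3 -m pendant '[{"jaw":0.5,"linear":[0.1,0.1,2],"twist":0},{"jaw":0.5,"linear":[0,0,2.5],"twist":0},{"jaw":0.5,"linear":[0,0,2.5],"twist":0},{"jaw":0.5,"linear":[0,0,1.2],"twist":0},{"jaw":0.5,"linear":[0,0,0],"twist":0},{"jaw":0,"linear":[0,0,0],"twist":0},{"jaw":0,"linear":[0,0,0],"twist":0},{"jaw":0,"linear":[0,0,0],"twist":0},{"jaw":0,"linear":[0,0,0],"twist":0},{"jaw":0,"linear":[0,0,0],"twist":0},{"jaw":0,"linear":[0,0,0],"twist":0},{"jaw":0,"linear":[0,0,0],"twist":0}]' 15
python3 -c "
import numpy as np
t=np.linspace(0,.942,19)
y=-.17*np.cos(t);z=.17*np.sin(t)
print(np.round(np.c_[np.diff(y),-np.diff(z)]*100,2).tolist())"
```

```text
time: 7.5
position: [0.4684, 0.223, 0.0561]
tool_rot: [0.784, 0.62, 0.0, 0.0]
ft_force: [-0.3, 0.7, 4.0]
grip_width: 0.0114
grip_force: 15.0
[[0.02, -0.89], [0.07, -0.89], [0.12, -0.88], [0.16, -0.87], [0.21, -0.87], [0.25, -0.85], [0.3, -0.84], [0.34, -0.82], [0.38, -0.8], [0.42, -0.78], [0.46, -0.76], [0.5, -0.73], [0.54, -0.71], [0.58, -0.68], [0.61, -0.65], [0.65, -0.61], [0.68, -0.58], [0.71, -0.54]]
```

The bar is gripped. I'll swing the first half along the arc.

```bash
python3 -m pendant '[{"jaw":0,"linear":[0,0.02,-0.89],"twist":0},{"jaw":0,"linear":[0,0.07,-0.89],"twist":0},{"jaw":0,"linear":[0,0.12,-0.88],"twist":0},{"jaw":0,"linear":[0,0.16,-0.87],"twist":0},{"jaw":0,"linear":[0,0.21,-0.87],"twist":0},{"jaw":0,"linear":[0,0.25,-0.85],"twist":0},{"jaw":0,"linear":[0,0.3,-0.84],"twist":0},{"jaw":0,"linear":[0,0.34,-0.82],"twist":0},{"jaw":0,"linear":[0,0.38,-0.8],"twist":0},{"jaw":0,"linear":[0,0,0],"twist":0},{"jaw":0,"linear":[0,0,0],"twist":0}]' 15
cat > m.py <<'E'
from h import *
import sys
y=np.radians(-13.32);O=np.array([.6345,.1843]);xa=np.array([np.cos(y),np.sin(y)]);ya=np.array([-xa[1],xa[0]])
o=robot.get_obs();p=np.array(o['position']);r=[(p[:2]-O)@xa,p[2]+.002-.055]
print('grasp rel hinge',np.round(r,4),'R',np.hypot(*r),'theta',np.arctan2(r[1],-r[0]),o['grip_width'],o['grip_force'],np.round(o['ft_force'],1))
c=shot('wrist',sys.argv[1]);P=cloud(c);np.savez('w.npz',**c)
E
python3 m.py wrist5.png
```

```text
time: 8.42
position: [0.4852, 0.2188, 0.1335]
tool_rot: [0.784, 0.62, -0.001, -0.001]
ft_force: [-4.0, 4.0, 0.4]
grip_width: 0.0114
grip_force: 15.0
grasp rel hinge [-0.1532  0.0805] R 0.17305289304975013 theta 0.48363122315915974 0.011435738912255806 15.000746101140976 [-4.   4.   0.4]
```

View pics/wrist5.png

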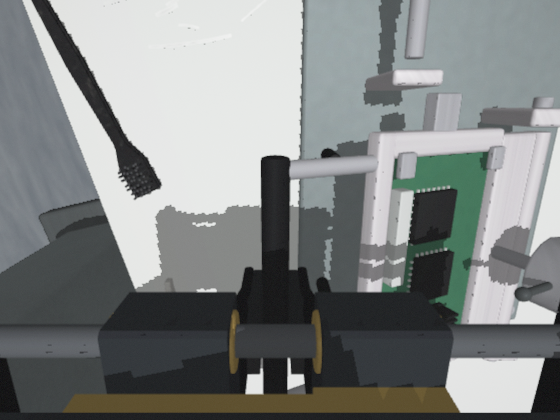

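The bar is gripped at (275,240) and the flap is tilted about 0.48 rad, with the pointer tip at (522,293). I'll continue.

```bash
python3 -m pendant '[{"jaw":0,"linear":[0,0.42,-0.78],"twist":0},{"jaw":0,"linear":[0,0.46,-0.76],"twist":0},{"jaw":0,"linear":[0,0.5,-0.73],"twist":0},{"jaw":0,"linear":[0,0.54,-0.71],"twist":0},{"jaw":0,"linear":[0,0.58,-0.68],"twist":0},{"jaw":0,"linear":[0,0.61,-0.65],"twist":0},{"jaw":0,"linear":[0,0.65,-0.61],"twist":0},{"jaw":0,"linear":[0,0.68,-0.58],"twist":0},{"jaw":0,"linear":[0,0.62,-0.5],"twist":0},{"jaw":0,"linear":[0,0,0],"twist":0},{"jaw":0,"linear":[0,0,0],"twist":0},{"jaw":0,"linear":[0,0,0],"twist":0}]' 15
python3 m.py wrist6.png
python3 - <<'E'
from h import *
for n in('side','scene'):
  c=shot(n,n+'6.png');np.savez(n+'6.npz',**c)
a=cv2.imread('pics/side6.png')[125:225,205:305];b=cv2.imread('pics/scene6.png')[175:275,155:255];w=cv2.imread('pics/wrist6.png')
cv2.imwrite('pics/c6.png',np.hstack([cv2.resize(a,(400,400),interpolation=3),cv2.resize(b,(400,400),interpolation=3)]))
E
```

```text
time: 9.47
position: [0.5333, 0.2073, 0.1944]
tool_rot: [0.784, 0.62, -0.002, -0.002]
ft_force: [-8.0, 3.8, 10.0]
grip_width: 0.0113
grip_force: 15.0
grasp rel hinge [-0.1038  0.1414] R 0.17539459007574765 theta 0.9376066089776003 0.01127613599617299 14.999475181102753 [-8.   3.8 10. ]
```

View pics/c6.png

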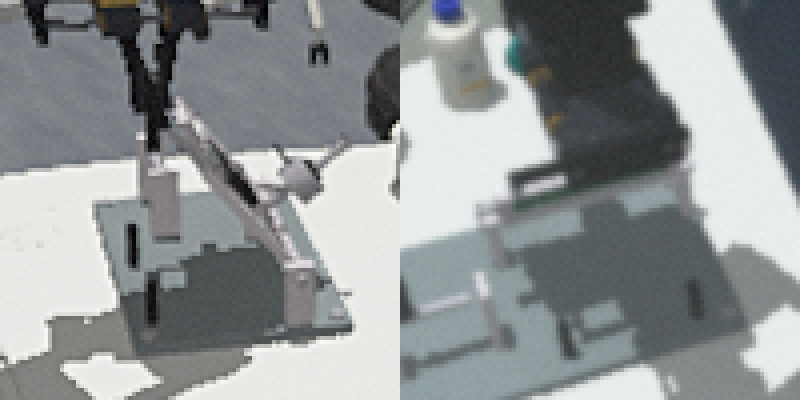

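The side crop shows the flap held at roughly 54°. The pointer tip is near crop (278,150), which is pixel (274.5,162.5), just up and left of the weight. I'll check it numerically.

Run:
```python
from h import *
y=np.radians(-13.32);O=np.array([.6345,.1843]);xa=np.array([np.cos(y),np.sin(y)]);ya=np.array([-xa[1],xa[0]])
c=dict(np.load('side6.npz'));P=cloud(c);g=cv2.cvtColor(c['color'],cv2.COLOR_BGR2GRAY)
print(g[156:172,266:296])
def y0(u,v):
  o,d=ray(c,u,v);t=-((o[:2]-O)@ya)/(d[:2]@ya);p=o+d*t;return np.round([(p[:2]-O)@xa,p[2]-.055],4)
for uv in[(274,162),(274.5,162.5),(275,163)]:print(uv,y0(*uv))
X=(P[...,:2]-O)@xa;Y=(P[...,:2]-O)@ya;Z=P[...,2]-.055
m=(abs(Y)<.012)&(Z>.03)&(X>-.03)&(X<.1)
for i in np.argwhere(m):print(i[::-1],np.round([X[tuple(i)],Y[tuple(i)],Z[tuple(i)]],3),g[tuple(i)]) if Z[tuple(i)]>.07 else 0
# flap slope from wrist cloud: frame surface points
w=dict(np.load('w.npz'));P=cloud(w);X=(P[...,:2]-O)@xa;Y=(P[...,:2]-O)@ya;Z=P[...,2]-.055
m=(Y>.03)&(Y<.07)&(X<-.015)&(X>-.075)&(Z>.015)
x,z=X[m],Z[m];k=np.polyfit(x,z,1);r=z-np.polyval(k,x);s=abs(r)<.006;k=np.polyfit(x[s],z[s],1);print(m.sum(),s.sum(),'theta flap',np.arctan(-k[0]),'offset',k[1]*np.cos(np.arctan(k[0])))
b=(np.abs(Y)>.03)&(abs(Y)<.062)&(cv2.cvtColor(w['color'],cv2.COLOR_BGR2GRAY)<45)&(Z>.11)&(Z<.17)&(X<-.06);print(b.sum(),np.median(X[b]),np.percentile(Z[b],90))
```

```text
[[134 132 133 128 125 127 125 125 131 129 133 128 126 124 125 124 124 130
  127 126 127 124 127 125 125 125 128 129 130 133]
 [126 126 125 126 127 125 126 125 129 129 129 132 132 128 129 128 129 124
  125 128 129 131 126 124 126 126 126 123 125 129]
 [121 123 123 123 121 126 124 127 125 122 130 129 132 133 132 131 127 127
  128 123 126 128 128 129 107 116 124 123 127 123]
 [123 123 122 123 123 124 128 126 124 125 128 124 129 132 131 135 131 132
  129 125 124 123 124 126 112 107 118 123 126 120]
 [126 122 125 128 124 122 123 116 122 126 126 125 123 128 128 130 132 130
  128 125 120 115 117 145 152 118 111 113 113 110]
 [121 119 122 115 120 119 119  79  81 113 119 114 113 114 117 120 119 119
  119 120 146 141 136 167 131 111 128 174 188 186]
 [137 147 148 150 148 143 181 180  92 104 181 197 192 194 191 190 190 189
  192 192 207 176 156 136 119 175 204 238 246 242]
 [213 222 220 222 221 218 241 254 189 117 211 244 237 236 242 249 250 248
  249 244 215 164 128 136 188 235 241 237 234 234]
 [243 239 238 237 237 236 237 239 233 145 105 155 171 189 194 207 224 235
  235 201 147 126 171 217 
[... 1778 characters left out ...]
21
[266 126] [-0.027  0.006  0.195] 34
[267 126] [-0.028 -0.011  0.201] 44
[290 159] [ 0.05  -0.002  0.08 ] 112
[290 160] [ 0.05  -0.003  0.077] 152
[291 160] [0.054 0.001 0.075] 118
[273 161] [-0.006  0.002  0.077] 79
[289 161] [ 0.046 -0.004  0.074] 167
[290 161] [ 0.05  -0.003  0.073] 131
[291 161] [ 0.053 -0.005  0.074] 111
[273 162] [-0.007 -0.002  0.075] 180
[274 162] [-0.003 -0.001  0.074] 92
[288 162] [ 0.042 -0.007  0.072] 156
[289 162] [ 0.046 -0.004  0.071] 136
[291 162] [ 0.053 -0.006  0.071] 175
[274 163] [-0.004 -0.003  0.071] 189
[288 163] [ 0.041 -0.012  0.071] 128
9056 25 theta flap 1.1615127865320227 offset -0.0021580728617583236
2866 -0.1042816726471624 0.14189799460106978
```

The ball is near side pixel (273.8,161.5), so x is about -4 mm. I'll nudge slightly up and relieve the radial strain.

```bash
python3 -m pendant '[{"jaw":0,"linear":[0,0.08,-0.18],"twist":0},{"jaw":0,"linear":[0,0.08,-0.18],"twist":0},{"jaw":0,"linear":[0,0.06,-0.17],"twist":0},{"jaw":0,"linear":[0,0,0],"twist":0},{"jaw":0,"linear":[0,0,0],"twist":0},{"jaw":0,"linear":[0,0,0],"twist":0},{"jaw":0,"linear":[0,0,0],"twist":0},{"jaw":0,"linear":[0,0,0],"twist":0},{"jaw":0,"linear":[0,0,0],"twist":0}]' 15
python3 m.py wrist7.png
cat > chk.py <<'E'
from h import *
y=np.radians(-13.32);O=np.array([.6345,.1843]);xa=np.array([np.cos(y),np.sin(y)]);ya=np.array([-xa[1],xa[0]])
for k in range(2):
  c=shot('side');P=cloud(c);g=cv2.cvtColor(c['color'],cv2.COLOR_BGR2GRAY)
  print(g[157:168,268:281])
  X=(P[...,:2]-O)@xa;Y=(P[...,:2]-O)@ya;Z=P[...,2]-.055
  m=(abs(Y)<.015)&(Z>.06)&(Z<.1)&(X>-.03)&(X<.02)
  for i in np.argwhere(m):print(i[::-1],np.round([X[tuple(i)],Y[tuple(i)],Z[tuple(i)]],4),end=' ')
  print()
w=dict(np.load('w.npz'));P=cloud(w);X=(P[...,:2]-O)@xa;Y=(P[...,:2]-O)@ya;Z=P[...,2]-.055
b=(np.abs(Y)>.03)&(abs(Y)<.062)&(cv2.cvtColor(w['color'],cv2.COLOR_BGR2GRAY)<45)&(Z>.11)&(Z<.17)&(X<-.06);x=np.median(X[b]);z=np.percentile(Z[b],90)-.006;print('bar',x,z,np.arctan2(z,-x),np.hypot(x,z))
m=(X>-.14)&(X<.02)&(Y>.071)&(Y<.085)&(Z>.01)&(Z<.013)
print('cheek top X',m.sum(),np.round([X[m].min(),X[m].max()],4) if m.any() else '')
E
python3 chk.py
```

```text
time: 10.37
position: [0.5374, 0.2064, 0.1979]
tool_rot: [0.784, 0.62, -0.0, -0.0]
ft_force: [-2.1, 1.2, 3.6]
grip_width: 0.0113
grip_force: 15.0
grasp rel hinge [-0.0995  0.1449] R 0.17580308013807303 theta 0.9689479099983681 0.011296203018963948 15.001135021448135 [-2.1  1.2  3.6]
[[125 124 127 126 126 124 125 130 131 128 133 129 127]
 [121 123 126 123 122 129 127 124 128 130 130 132 134]
 [124 126 122 125 127 127 127 127 123 131 130 132 133]
 [125 124 124 124 125 115 108 126 128 125 123 128 129]
 [117 120 116 120 117  69  35  87 117 118 116 115 115]
 [145 149 148 147 179 183 124  39 112 183 193 191 192]
 [222 218 221 218 240 250 231 133 109 227 247 237 236]
 [238 238 238 236 236 237 244 228 129 144 194 187 186]
 [234 233 233 233 232 233 237 244 202  88 144 175 176]
 [234 232 233 232 232 234 236 223 178 128 157 177 171]
 [236 233 233 233 232 235 226 171 130 163 174 167 164]]
[273 161] [-0.0066 -0.0018  0.0783] [274 161] [-0.0038 -0.0037  0.0788] [273 162] [-0.0075 -0.0057  0.0766] [274 162] [-0.0039 -0.0043  0.0756] [275 162] [-0.0002 -0.0027  0.0745] [275 163] [ 0.0002 -0.0012  0.
[... 1030 characters left out ...]
28  0.0787] [274 161] [-0.0034 -0.002   0.078 ] [273 162] [-0.0072 -0.0043  0.0759] [274 162] [-0.0033 -0.0017  0.0744] [275 162] [ 0.     -0.0018  0.0741] [275 163] [-0.0003 -0.0033  0.0712] [276 164] [ 0.0017 -0.0088  0.07  ] [279 164] [0.0143 0.0017 0.0639] [276 165] [ 0.0029 -0.0039  0.0641] [277 165] [ 0.0071 -0.0003  0.062 ] [278 165] [0.0109 0.0014 0.0608] [279 165] [ 0.0116 -0.0096  0.0658] [280 165] [ 0.0157 -0.0063  0.0639] [277 166] [ 0.0061 -0.0046  0.0605] [278 166] [ 0.0086 -0.0081  0.0619] [279 166] [ 0.0113 -0.0109  0.0629] [280 166] [ 0.0148 -0.01    0.0621] 
bar -0.10002932636762449 0.13911121656028094 0.9473925514915622 0.17134117049454903
cheek top X 343 [-0.0131  0.0108]
```

The pointer is about 2–3 mm from the vertical, the bar angle is 0.947 rad against the predicted 0.942, and the flap is still. I'll hold briefly and hand in.

```bash
python3 -m pendant '[{"jaw":0,"linear":[0,0.07,-0.05],"twist":0},{"jaw":0,"linear":[0,0,0],"twist":0},{"jaw":0,"linear":[0,0,0],"twist":0},{"jaw":0,"linear":[0,0,0],"twist":0},{"jaw":0,"linear":[0,0,0],"twist":0},{"jaw":0,"linear":[0,0,0],"twist":0},{"jaw":0,"linear":[0,0,0],"twist":0},{"jaw":0,"linear":[0,0,0],"twist":0},{"jaw":0,"linear":[0,0,0],"twist":0},{"jaw":0,"linear":[0,0,0],"twist":0}]' 15
python3 -c "
from rig import robot
print(robot.hand_in())"
```

```text
time: 11.35
position: [0.5382, 0.2062, 0.1985]
tool_rot: [0.784, 0.62, -0.0, -0.0]
ft_force: [-3.7, 1.1, 5.3]
grip_width: 0.0115
grip_force: 15.0
the job is handed in; nothing more can be done
None
```

I handed the job in with the bolt drawn about 29.6 mm and the bar gripped at 15 N, holding the flap still with its pointer about 2–3 mm short of straight above the hinge (limit 8 mm) before a last nudge of about 1 mm towards it; the hand-in returned no verdict.

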